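Pin the cart wheel back on its axle

ROBOT

A 6-joint arm with a two-finger parallel gripper is mounted at the origin on the work surface. World frame = base frame: x ahead of the robot, y to its left, z up, the work surface at z = 0. Lengths are in m, angles in rad, forces in N, time in s.
With the tool pointing down it reaches from about 0.375 to 0.9 m from the base axis. Payload 3.1 kg.
Tool frame: the origin (TCP) lies at the very end of the fingers, on their centre line; the grasp point (between the pads) lies 19 mm behind it (manip.pinch_z is the distance from the TCP to the grasp point, in m); z points along the fingers, y is the line along which they close (so a half turn about z gives the same grasp; the last joint's range is limited). The gripper opens to 85 mm and grips with 20 to 120 N. Pads are 22 mm wide; open, the fingers measure 114 mm over their backs; the gripper's body (76 mm by 85 mm) begins 54 mm behind the grasp point. The pads swing forward as they close: fully open they stand 13 mm farther back than shut.
Start: joints at [-1.516, 0.527, 1.433, -0, 1.181, -0.178], TCP at [0.144, -0.608, 0.231] pointing down, gripper open.
Joint ranges: [-3.08, 3.08], [-0.75, 2.2], [0.22, 2.44], [-1.43, 4.57], [0, 2.65], [-2.85, 2.85]. Speed limits (rad/s): [2.79, 2.79, 3.14, 3.14, 3.14, 3.14].

INTERFACE

Orientations are given as a unit quaternion [x, y, z, w].
In Python, from station import manip gives the robot as it stands.
- The arm moves only by the tool servo_tool, never from a script. Its argument "commands" is one flat list of numbers, 7 for each row, row after row: the shift along the tool's x, y, z each as a share of 500 mm, from -1 to 1, then the turn, a rotation vector about the tool's x, y, z each as a share of 360 degrees, from -1 to 1, then the opening, from -1 (shut) to 1 (fully open). In form: [dx, dy, dz, rx, ry, rz, claw, dx, dy, dz, rx, ry, rz, claw, ...]. A call has 1 to 12 rows; each row shifts and turns the commanded pose from where the row before left it, along the tool's axes as they then stand; what a row does not reach is not made up. A row lasts 1/12 s, in which the tool goes at most 41.7 mm and 7.16 degrees, less where a joint would pass 70% of its speed; a pose out of reach is approached as far as the arm can. A call with a number of a shift or a turn outside -1 to 1 is refused whole. A call with a gripper value outside its range is refused whole. The fingers move at their own pace and stop on an object; "force" is the grip in N (left out, the last holds). Time passes only in rows, so rows that do not move let the fingers close. It gives the time, the measured TCP pose, the force, the opening and the grip force at its end, in the units of the state.
- manip.sense(): the state, without advancing time (a new reading comes with each control period).
- manip.snapshot(name): name is "scene" or "top" or "wrist"; returns a dict with "img" (384x512x3 uint8, red, green, blue), "mtx" (3x3 intrinsics, pixels), "distortion" ([k1, k2, p1, p2, k3] as OpenCV has them; the pictures are not rectified), "world_to_cam" (4x4, takes a point from world to camera coordinates). Camera axes: x right, y up, looking along -z (the intrinsics and any distortion apply to the point x, -y, -z); pixel columns grow to the right and rows downward; lengths in m; the calibration is good to about 2 mm. A picture is of the moment at which its call begins. There is no depth.
- manip.sign_off(): hands the job in; it is judged then, once.
Trained networks look in a picture, given as the dict that the camera call returned (one of the last four; its "shot" number tells which), for a name from the list of things; names that differ only in an ending like _2 or _b are one class to them, and where a whole thing is asked for, a point or a joint stands for the part that bears it (a point fixed in the world has none). Each returns a list of dicts, best first, with "conf" (0 to 1); they miss things now and then, are a little off and sometimes report something else, mostly with a low value. They report only what shows in the picture. A call takes as long as a camera call.
- manip.look_for(picture, query): "box" ([left, top, width, height] in pixels, round what is visible of it).
- manip.silhouettes(picture, query): "pixels" (384x512 bool, what is visible of it) and "box" ([left, top, width, height] in pixels, round what is visible of it).
The state is a dict: "t": time; "q": joint angles; "qd": joint speeds; "tau": joint torques, N m; "tcp_pos": TCP position; "tool_rot": TCP orientation; "force": force on the tool from outside, world axes, zero at the start; "ft_torque": the same for the moment, N m; "finger_gap": opening from 0.0 (shut) to 1.0 (fully open); "gripper_force": force on a finger pad.
Only numpy, scipy, OpenCV 4.12 (cv2) and the standard library are available. Lean on these libraries where they do the work, as an engineer would, in place of code of your own. Each camera call takes 0.05 s, during which the arm holds its last target. There are 200 camera calls.

TASK

The shop's hand cart lies upside down on the bench and its loose wheel has crept outward on the axle, over the cross hole. Push that wheel fully home against the axle's collar, take the hitch pin with the spring loop out of the wooden block and push it from above all the way down through the axle's cross hole (feel for the hole: the axle has rolled in its straps, so it may lean to either side; do not force the pin), then swing the loop out over the axle's end until it snaps shut below the axle. Let go and leave the other things where they are.

Things in the scene. Friction and masses are not known exactly. Their poses are not given: they have to be found in the camera images.
- cart: Upside-down hand cart, heavy, fixed: plank deck 478 x 280 mm on the bench. Origin on the bench straight below axle_cross. Axes: z up, -y along the loose wheel's axle to its free end, +y to wheel, collar and deck. A second axle lies parallel 270 mm to +x; its near wheel and both far wheels are already pinned and show how a fitted pin looks.
- axle_cross (a point): Point on the axle's centre line at the cross hole, 110 mm above the bench, fixed in the cart, axes as cart. The axle is a level round steel bar, 28 mm thick; its free end is 26 mm beyond (-y). The hole, 13 mm wide, goes right through the bar, square to it, through this point; at the start the wheel's hub hides it.
- axle_end (a point): Centre of the axle's free end face. The axle can be rolled stiffly in its straps (about 0.25 N m, stays where left) and starts rolled up to 0.7 rad either way, so the hole's upper mouth is up to 9 mm to the cart's +x or -x side of the top. The roll is not reported: look, or feel for the mouth with the pin's end, then lean the pin to match or roll the axle upright.
- wheel (a joint): How far the loose wheel has crept out along the axle, m: 0 = home against the collar, 0.024 to 0.034 at the start. It slides with about 3 N of friction and stays where it is left.
- wheel_face (a point): Centre of the outer face (46 mm washer) of the loose wheel's hub, on the axle's centre line; moves with the wheel; at home 16 mm to +y of axle_cross. Black rubber tyre, 140 mm in diameter, 38 mm wide: its outer side face lies 13 mm further to +y than this point, its top 70 mm above it. The wheel also turns freely.
- pin: Hitch pin, plain steel, the only upright piece in the block with a wire loop. Origin under its flange (24 mm wide, 5 thick), z up to the head, x to the side where the open loop stands out. Shank below: 11 mm thick, 52 mm long, the last 3 mm bevelled to 8 mm. Head above: 18 x 18 mm, sides along x and y, top at z = 56 mm; grip it above z = 20 mm, clear of the loop. About 0.15 kg.
- pin_mid (a point): Point on the pin's centre line 14 mm below its flange; meets axle_cross when the pin is fully home, flange on top of the bar. For the loop to go over the axle's end, the pin's x must point along the cart's -y. At the start the pin stands with its flange on the block, 64 mm above the bench, loop out to the block's -y side.
- loop (a joint): Angle of the loop on the pin, rad: 0 = open, standing out to the pin's +x, 0.17 rad above square to the pin; 1.74 = shut, along the pin with its end bar below the pin's lower end. Sprung over centre: up to about 0.5 it springs back open (about 1.5 N at its end at most), beyond that it snaps shut by itself.
- loop_end (a point): Middle of the loop's end bar. The loop is a D of 4.4 mm wire, 54 mm wide, its end bar 24 mm long, pivoted through the pin's head at pin z = 14 mm about the pin's y axis; this point is 74 mm from the pivot.
- block: Fixed dark wooden block 220 x 75 x 64 mm, origin at the centre of its underside, long side along its x; three holes 14 mm wide and 57 mm deep in its top at x = -65, 0 and +65 mm hold the pin, the bolt and the punch, in any order.
- bolt: Bystander: hexagon-head bolt standing in the block, head 10 mm high; origin under its head.
- punch: Bystander: round steel drift punch standing in the block, 18 mm thick and 56 mm high above it; origin at the block's top.
- tin: Bystander: metal wax tin 79 mm wide, 36 mm high; origin under its centre.
- wrench: Bystander: flat spanner 180 mm long lying on the bench; origin under its middle.
- coaster: Bystander: turned wooden dish 96 mm wide, 12 mm high; origin under its centre.

How it is judged:
On the way, in this order (a step that is already met when the one before it is completed fails the run):
1. the loose wheel is fully home against its collar (value of joint wheel below 0.004 m), for 0.2 s.
2. the hitch pin is fully down through the cross hole (value of joint wheel below 0.004 m and distance between pin_mid and axle_cross below 0.005 m), for 0.2 s.
3. the loop has snapped shut over the axle's end (all of step 2 and value of joint loop above 1.6 rad and angle between the x axis of pin and the y axis of cart, either way round below 0.6 rad), for 0.2 s.
At the end, for the whole second after the job is handed in: The loose wheel is within 4 mm of home, the hitch pin sits in the axle's cross hole with pin_mid within 5 mm of axle_cross (flange down on the bar), its loop is shut over the axle's end (joint above 1.6 rad, the pin's x within 0.6 rad of the axle's line), and the pin is at rest (all of step 3 and linear speed of pin below 0.02 m/s); the robot touches nothing.
It fails at once if the hitch pin is forced: it presses on the axle, wheel or cart with more than 60 N in all (contact force between pin and cart above 60 N).
It fails at once if another thing on the bench or in the block is shifted by more than 40 mm (distance of any of bolt, punch, tin, wrench, coaster from where it was at the start of the episode above 0.04 m).
It also fails if it takes over 67 s, if anything falls off the work surface, if the arm or the gripper's body presses on something with over 40 N, if the wrist force passes 120 N, or if a joint passes its speed limit or range.

## Working session

There is one attempt and no reset: what is moved stays moved. The work goes in short steps, Python scripts to look and compute and a tool call to move; the robot and the scene stay as the last step left them, time stands still between calls to the robot, and variables do not carry over. Pictures are saved under pics/ and viewed, at most 10 in all, crops included, and the job is handed in when it is done.

Besides the shell and the picture viewer there is one more tool, called after ">>>" as name(argument=value, ...), one argument or row to a line, values as JSON. servo_tool: Moves the arm, as the interface text tells. Its arguments: {"type":"object","properties":{"commands":{"type":"array"},"force":{"type":"number"}},"required":["commands"]}

```bash
mkdir -p pics; ls; cat > h.py <<'E'
import numpy as np, cv2
from station import manip
def save(n,s): cv2.imwrite(f'pics/{n}.png', s['img'][:,:,::-1])
def proj(s,P):
    P=np.atleast_2d(P).astype(float); T=np.array(s['world_to_cam']); c=P@T[:3,:3].T+T[:3,3]
    c=c*[1,-1,-1]
    return cv2.projectPoints(c,np.zeros(3),np.zeros(3),np.array(s['mtx']),np.array(s['distortion']))[0][:,0]
def ray(s,uv):
    u=cv2.undistortPoints(np.array(uv,float).reshape(-1,1,2),np.array(s['mtx']),np.array(s['distortion']))[:,0]
    T=np.array(s['world_to_cam']); R=T[:3,:3]
    d=np.c_[u[:,0],-u[:,1],-np.ones(len(u))]@R
    return -R.T@T[:3,3], d
def atz(s,uv,z):
    o,d=ray(s,uv); return o+d*((z-o[2])/d[:,2])[:,None]
E
python3 - <<'E'
from h import *
a=manip.snapshot('scene');b=manip.snapshot('top')
save('s1',a);save('t1',b)
for s in (a,b):
    print(-np.array(s['world_to_cam'])[:3,:3].T@np.array(s['world_to_cam'])[:3,3])
    for q in ['pin','wheel','cart','block','bolt','punch','axle_end','loop','wheel_face','tin','wrench','coaster']:
        try: print(q,[(np.round(d['box']).tolist(),round(d['conf'],2)) for d in manip.look_for(s,q)[:3]])
        except Exception as e: print(q,e)
c=np.hstack([a['img'],b['img']])[:,:,::-1]
cv2.imwrite('pics/a.png',cv2.resize(a['img'],(800,600),interpolation=cv2.INTER_CUBIC)[:,:,::-1])
cv2.imwrite('pics/b.png',cv2.resize(b['img'],(800,600),interpolation=cv2.INTER_CUBIC)[:,:,::-1])
print(manip.sense())
E
```

```text
pics
[ 0.82109847 -0.69834889  0.67003303]
pin [([229.0, 231.0, 35.0, 53.0], 0.59)]
wheel [([310.0, 117.0, 55.0, 57.0], 0.75), ([279.0, 250.0, 6.0, 28.0], 0.27)]
cart []
block [([197.0, 226.0, 111.0, 89.0], 0.93), ([240.0, 167.0, 57.0, 41.0], 0.34)]
bolt [([216.0, 238.0, 18.0, 8.0], 0.48), ([312.0, 115.0, 53.0, 54.0], 0.47)]
punch [([278.0, 247.0, 9.0, 30.0], 0.82), ([310.0, 60.0, 202.0, 176.0], 0.32)]
axle_end [([312.0, 58.0, 199.0, 179.0], 0.81)]
loop [([226.0, 250.0, 39.0, 36.0], 0.67)]
wheel_face [([309.0, 113.0, 58.0, 54.0], 0.76)]
tin [([307.0, 205.0, 37.0, 37.0], 0.92)]
wrench [([238.0, 166.0, 60.0, 40.0], 0.57)]
coaster [([184.0, 190.0, 40.0, 35.0], 0.82)]
[ 0.35837294 -0.18302627  0.77139818]
pin [([313.0, 126.0, 51.0, 32.0], 0.75), ([191.0, 101.0, 42.0, 41.0], 0.6)]
wheel [([98.0, 100.0, 52.0, 77.0], 0.81), ([314.0, 175.0, 17.0, 11.0], 0.43)]
cart [([1.0, 1.0, 178.0, 195.0], 0.63)]
block [([292.0, 91.0, 50.0, 116.0], 0.61)]
bolt [([316.0, 126.0, 42.0, 30.0], 0.58)]
punch [([313.0, 104.0, 14.0, 14.0], 0.7)]
axle_end [([2.0, 0.0, 181.0, 195.0], 0.86)]
loop []
wheel_face [([96
[... 175 characters left out ...]
6.0, 198.0], 0.22)]
{'t': 1.3, 'q': array([-1.51649208e+00,  5.27515976e-01,  1.43269288e+00,  1.78018090e-05,
        1.18141775e+00, -1.78511237e-01]), 'qd': array([ 0.00158566,  0.00108926, -0.00017197,  0.00074923,  0.00018843,
        0.00093865]), 'tau': array([ 1.10703550e-03, -4.42322874e+01, -1.78419363e+01, -8.62401112e-05,
        1.00015794e-03, -8.74887629e-08]), 'tcp_pos': array([ 0.14422408, -0.60810749,  0.23130284]), 'tool_rot': array([ 9.93232659e-01,  1.16141662e-01,  9.27212471e-06, -1.64295820e-05]), 'force': array([ 0.47543355,  0.79335463, -0.61423198]), 'ft_torque': array([ 0.03733855,  0.00142157, -0.01615454]), 'gripper_force': 0.0, 'finger_gap': 0.9958403558624502}
```

View pics/a.png

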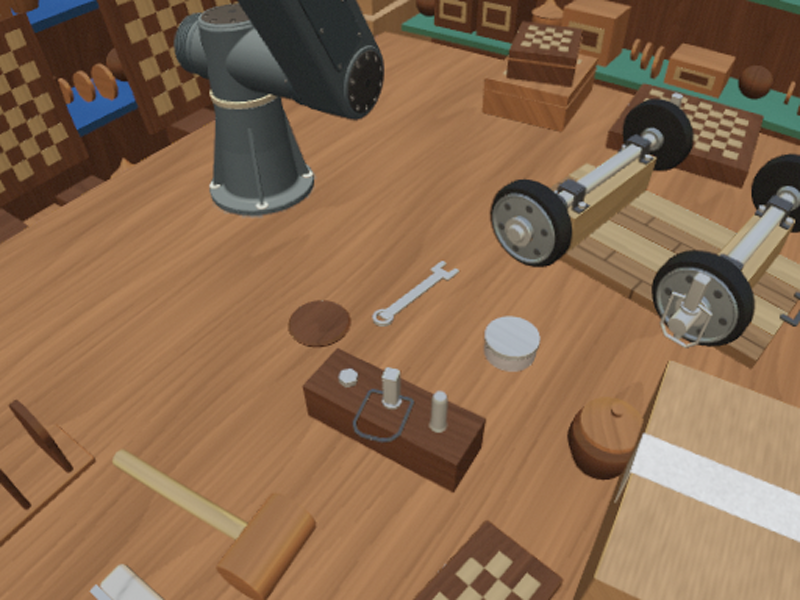

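View pics/b.png

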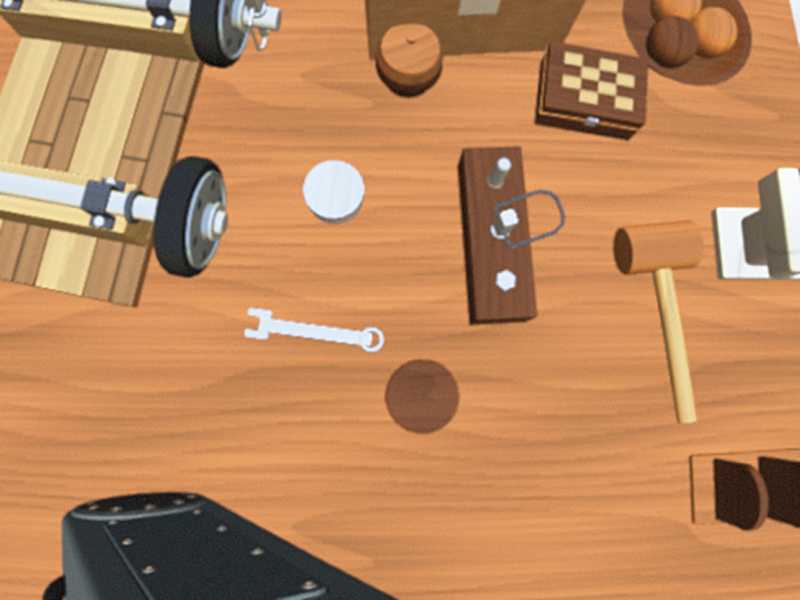

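```bash
python3 - <<'E'
import cv2,numpy as np
a=cv2.imread('pics/s1.png');b=cv2.imread('pics/t1.png')
def c(i,x,y,w,h):
    r=cv2.resize(i[y:y+h,x:x+w],(400,300),interpolation=cv2.INTER_CUBIC)
    for k in range(0,400,50): cv2.line(r,(k,0),(k,4),(0,0,255),1)
    return r
m=np.vstack([np.hstack([c(b,0,90,160,120),c(b,280,85,100,75)]),np.hstack([c(a,310,60,140,105),c(a,205,225,100,75)])])
cv2.imwrite('pics/m1.png',m)
E
```

```text
(no output)
```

View pics/m1.png

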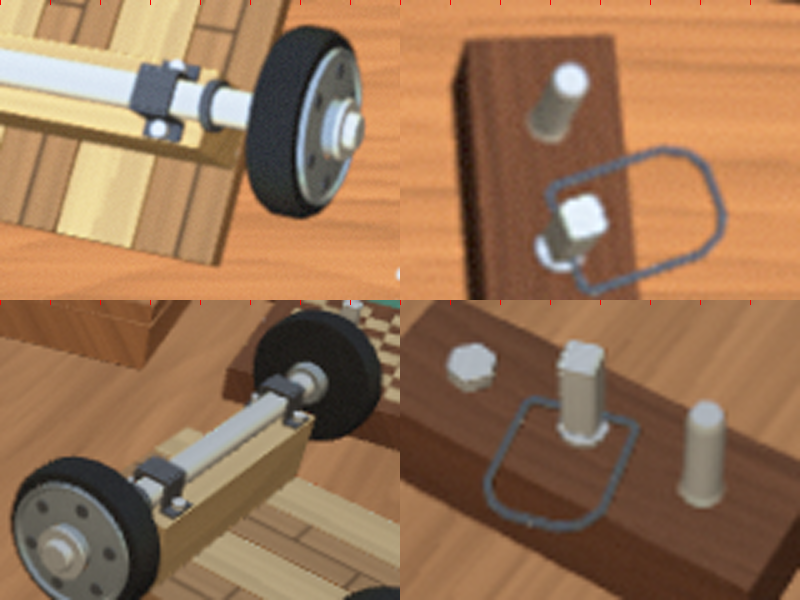

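```bash
python3 - <<'E'
from h import *
a=manip.snapshot('scene');b=manip.snapshot('top')
import pickle; pickle.dump((a,b),open('ab.pkl','wb'))
def tri(ua,ub):
    A=[];B=[]
    for s,u in((a,ua),(b,ub)):
        o,d=ray(s,[u]); d=d[0]/np.linalg.norm(d[0]); M=np.eye(3)-np.outer(d,d);A.append(M);B.append(M@o)
    return np.linalg.lstsq(np.vstack(A),np.hstack(B),rcond=None)[0]
p=lambda n,v:print(n,np.round(v,4).tolist())
p('end tri',tri((329.3,150),(142,141.2)));p('end a',atz(a,[(329.3,150)],.11));p('end b',atz(b,[(142,141.2)],.11))
L=atz(b,[(0,116.6),(48,124),(94,133.2)],.11);p('line top',L)
M=atz(a,[(362.5,126.5),(406.3,96.8)],.11);p('line scene',M)
p('head tri',tri((250.25,239.25),(325.75,138.75)));p('head a',atz(a,[(250.25,239.25)],.12));p('b',atz(b,[(325.75,138.75)],.12))
p('fl tri',tri((250.5,258),(319.5,147.5)));p('fl a',atz(a,[(250.5,258)],.067));p('b',atz(b,[(319.5,147.5)],.067))
p('loop tri',tri((236.2,281.7),(360.5,140)))
# bolt & punch
p('bolt a',atz(a,[(205+71/4,225+60/4)],.074));p('punch a',atz(a,[(205+305/4,225+113/4)],.12));p('punch b',atz(b,[(280+170/4,85+82/4)],.12));p('bolt b',atz(b,[(506/1.5625,280/1.5625)],.074))
p('2nd pin end b', atz(b,[(275/1.5625,17/1.5625)],.11))
E
```

```text
end tri [0.5488, -0.0017, 0.1098]
end a [[0.5475, -0.0047, 0.11]]
end b [[0.551, 0.0, 0.11]]
line top [[0.6036, 0.2805, 0.11], [0.5863, 0.1804, 0.11], [0.567, 0.09, 0.11]]
line scene [[0.5738, 0.1318, 0.11], [0.6195, 0.3484, 0.11]]
head tri [0.5525, -0.332, 0.1175]
head a [[0.553, -0.3344, 0.12]]
b [[0.5525, -0.3308, 0.12]]
fl tri [0.5517, -0.3319, 0.0602]
fl a [[0.554, -0.3367, 0.067]]
b [[0.5507, -0.3298, 0.067]]
loop tri [0.5656, -0.4045, 0.0805]
bolt a [[0.487, -0.3358, 0.074]]
punch a [[0.6162, -0.3299, 0.12]]
punch b [[0.6156, -0.3276, 0.12]]
bolt b [[0.4872, -0.3344, 0.074]]
2nd pin end b [[0.8168, -0.0512, 0.11]]
```

>>> servo_tool(
  commands=[0, 0, 0, 0, 0, -0.01825, -1, 0, 0, 0, 0, 0, -0.01825, -1, 0, 0, 0, 0, 0, -0.01825, -1, 0, 0, 0, 0, 0, -0.01825, -1, 0, 0, 0, 0, 0, -0.01825, -1, 0, 0, 0, 0, 0, -0.01825, -1, 0, 0, 0, 0, 0, -0.01825, -1, 0, 0, 0, 0, 0, -0.01825, -1, 0, 0, 0, 0, 0, -0.01825, -1, 0, 0, 0, 0, 0, -0.01825, -1, 0.07, 0.031, 0, 0, 0, 0, -1, 0.07, 0.031, 0, 0, 0, 0, -1],
)

```text
t: 2.4
tcp_pos: [0.1873, -0.5462, 0.2311]
tool_rot: [0.772, 0.635, -0.0, 0.001]
force: [0.8, 0.0, -1.2]
finger_gap: 0.002
gripper_force: 0.0
```

>>> servo_tool(
  commands=[0.07, 0.031, 0, 0, 0, 0, -1, 0.07, 0.031, 0, 0, 0, 0, -1, 0.07, 0.031, 0, 0, 0, 0, -1, 0.07, 0.031, 0, 0, 0, 0, -1, 0.07, 0.031, 0, 0, 0, 0, -1, 0.07, 0.031, 0, 0, 0, 0, -1, 0.07, 0.031, 0, 0, 0, 0, -1, 0.07, 0.031, 0, 0, 0, 0, -1, 0.07, 0.031, 0, 0, 0, 0, -1, 0.07, 0.031, 0, 0, 0, 0, -1, 0.07, 0.031, 0, 0, 0, 0, -1, 0.04, 0.031, 0, 0, 0, 0, -1],
)

```text
t: 3.4
tcp_pos: [0.448, -0.1794, 0.2315]
tool_rot: [0.771, 0.637, 0.0, -0.001]
force: [-0.3, -0.0, -0.8]
finger_gap: -0.004
gripper_force: 0.0
```

>>> servo_tool(
  commands=[0.05, 0.033, 0, 0, 0, 0, -1, 0.05, 0.033, 0, 0, 0, 0, -1, 0.05, 0.033, 0, 0, 0, 0, -1, 0.05, 0.033, 0, 0, 0, 0, -1, 0, 0, 0, 0, 0, 0, -1],
)

```text
t: 3.82
tcp_pos: [0.535, -0.0942, 0.2317]
tool_rot: [0.77, 0.638, 0.002, 0.001]
force: [0.0, 0.5, -0.5]
finger_gap: -0.003
gripper_force: 0.0
```

```bash
python3 - <<'E'
from h import *
w=manip.snapshot('wrist');save('w1',w)
import pickle;pickle.dump(w,open('w1.pkl','wb'))
r=cv2.resize(w['img'],(800,600),interpolation=cv2.INTER_CUBIC)[:,:,::-1].copy()
cv2.imwrite('pics/w1b.png',r)
T=np.array(w['world_to_cam']);print(-T[:3,:3].T@T[:3,3],T[:3,:3]);print(manip.sense()['tcp_pos'])
ps=[[.5488,-.002,.11],[.5537,.0235,.11]];print(proj(w,ps)*1.5625)
E
```

```text
[ 0.54898025 -0.01344342  0.37509955] [[ 0.98265942 -0.18538562  0.0035558 ]
 [ 0.17694695  0.93185352 -0.31676299]
 [ 0.05540982  0.31189932  0.94849806]]
[ 0.53303036 -0.09567343  0.23140749]
[[398.76586159  98.45155042]
 [398.70985175  40.52273612]]
```

View pics/w1b.png

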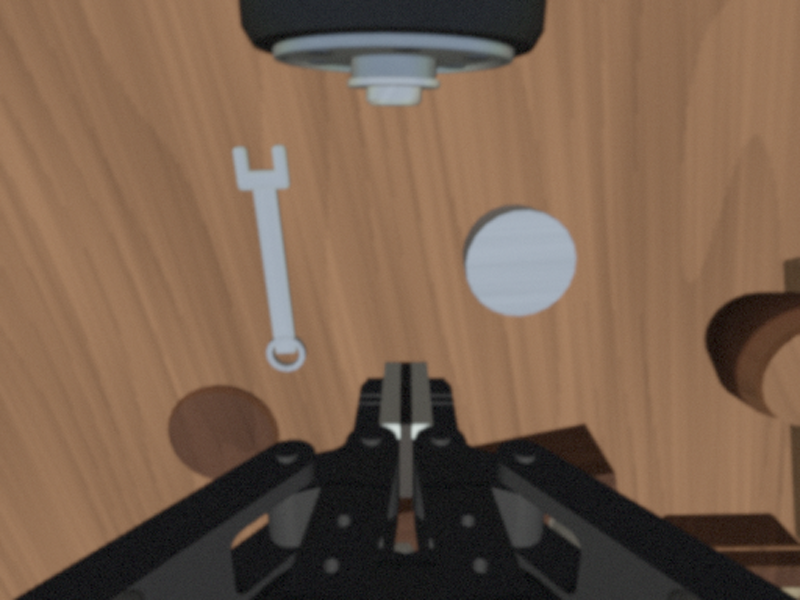

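>>> servo_tool(
  commands=[0.064, -0.005, 0, 0, 0, 0, -1, 0.064, -0.005, 0, 0, 0, 0, -1, 0, 0, 0.07, 0, 0, 0, -1, 0, 0, 0.07, 0, 0, 0, -1, 0, 0, 0.068, 0, 0, 0, -1, 0, 0, 0, 0, 0, 0, -1, 0, 0, 0, 0, 0, 0, -1],
)

```text
t: 4.45
tcp_pos: [0.537, -0.034, 0.1262]
tool_rot: [0.772, 0.636, -0.002, -0.002]
force: [0.1, -0.6, 1.0]
finger_gap: 0.001
gripper_force: 0.0
```

```bash
python3 - <<'E'
from h import *
for i in range(4):
    s=manip.sense();print(s['tcp_pos'],s['force'],s['tool_rot'])
s=manip.snapshot('scene');save('s2',s)
E
```

```text
[ 0.53695313 -0.03400801  0.12617317] [ 0.09859092 -0.64711603  1.00397076] [ 0.77168457  0.63600062 -0.00151314 -0.00195963]
[ 0.53695313 -0.03400801  0.12617317] [ 0.09859092 -0.64711603  1.00397076] [ 0.77168457  0.63600062 -0.00151314 -0.00195963]
[ 0.53695313 -0.03400801  0.12617317] [ 0.09859092 -0.64711603  1.00397076] [ 0.77168457  0.63600062 -0.00151314 -0.00195963]
[ 0.53695313 -0.03400801  0.12617317] [ 0.09859092 -0.64711603  1.00397076] [ 0.77168457  0.63600062 -0.00151314 -0.00195963]
```

>>> servo_tool(
  commands=[0.02, 0.001, -0.002, 0, 0, 0, -1, 0.02, 0, 0, 0, 0, 0, -1, 0.02, 0, 0, 0, 0, 0, -1, 0.02, 0, 0, 0, 0, 0, -1],
)

```text
t: 4.83
tcp_pos: [0.5483, 0.0056, 0.1304]
tool_rot: [0.771, 0.637, 0.001, 0.002]
force: [-0.9, -4.2, 5.3]
finger_gap: 0.005
gripper_force: 3.2
```

>>> servo_tool(
  commands=[0.01, 0, 0, 0, 0, 0, -1, 0.01, 0, 0, 0, 0, 0, -1],
)

```text
t: 5.0
tcp_pos: [0.5503, 0.016, 0.1301]
tool_rot: [0.771, 0.637, 0.001, 0.002]
force: [0.0, -2.8, 7.1]
finger_gap: -0.003
gripper_force: 3.5
```

>>> servo_tool(
  commands=[0.01, 0, 0, 0, 0, 0, -1],
)

```text
t: 5.08
tcp_pos: [0.5512, 0.0207, 0.1301]
tool_rot: [0.771, 0.637, 0.001, 0.002]
force: [0.1, -3.5, 6.3]
finger_gap: 0.001
gripper_force: 3.5
```

>>> servo_tool(
  commands=[0.006, 0, 0, 0, 0, 0, -1],
)

```text
t: 5.17
tcp_pos: [0.5518, 0.0239, 0.1301]
tool_rot: [0.771, 0.637, 0.001, 0.002]
force: [0.3, -3.2, 6.3]
finger_gap: 0.005
gripper_force: 3.4
```

>>> servo_tool(
  commands=[0.006, 0, -0.002, 0, 0, 0, -1],
)

```text
t: 5.25
tcp_pos: [0.5522, 0.0266, 0.1307]
tool_rot: [0.771, 0.637, 0.001, 0.002]
force: [0.8, -3.2, 0.2]
finger_gap: 0.001
gripper_force: 1.4
```

>>> servo_tool(
  commands=[0.006, 0, -0.002, 0, 0, 0, -1],
)

```text
t: 5.33
tcp_pos: [0.5522, 0.029, 0.1312]
tool_rot: [0.771, 0.637, 0.0, 0.002]
force: [-0.3, -8.8, 2.9]
finger_gap: 0.002
gripper_force: 4.3
```

>>> servo_tool(
  commands=[0.006, 0, 0, 0, 0, 0, -1],
)

```text
t: 5.42
tcp_pos: [0.5523, 0.0297, 0.1312]
tool_rot: [0.77, 0.638, -0.002, 0.003]
force: [-2.5, -20.2, 4.4]
finger_gap: -0.001
gripper_force: 8.4
```

>>> servo_tool(
  commands=[0.006, 0, 0, 0, 0, 0, -1],
)

```text
t: 5.5
tcp_pos: [0.5524, 0.0301, 0.1311]
tool_rot: [0.769, 0.639, -0.004, 0.004]
force: [-4.7, -27.8, 4.9]
finger_gap: 0.0
gripper_force: 11.6
```

>>> servo_tool(
  commands=[-0.03, 0, 0, 0, 0, 0, -1, -0.05, 0, 0, 0, 0, 0, -1, -0.05, 0, -0.05, 0, 0, 0, -1, 0, 0, -0.06, 0, 0, 0, -1, 0, 0, -0.03, 0, 0, 0, -1, 0, 0, 0, 0, 0, 0, -1, 0, 0, 0, 0, 0, 0, -1],
)

```text
t: 6.08
tcp_pos: [0.5402, -0.028, 0.2009]
tool_rot: [0.771, 0.636, 0.001, 0.0]
force: [0.2, 0.1, 0.2]
finger_gap: 0.002
gripper_force: 0.0
```

```bash
python3 - <<'E'
from h import *
w=manip.snapshot('wrist');save('w2',w)
import pickle;pickle.dump(w,open('w2.pkl','wb'))
c=proj(w,[[.5511,.024,.124],[.5462,-.0015,.11]]);print(c,manip.sense()['tcp_pos'])
x,y=np.round(c.mean(0)).astype(int)
x0=int(np.clip(x-64,0,384));y0=int(np.clip(y-48,0,288));print(x0,y0)
cv2.imwrite('pics/w2c.png',cv2.resize(w['img'][y0:y0+96,x0:x0+128],(800,600),interpolation=cv2.INTER_CUBIC)[:,:,::-1])
E
```

```text
[[261.55526922 122.42043075]
 [261.36255002 154.59237774]] [ 0.53940545 -0.02779391  0.19984274]
197 91
```

View pics/w2c.png

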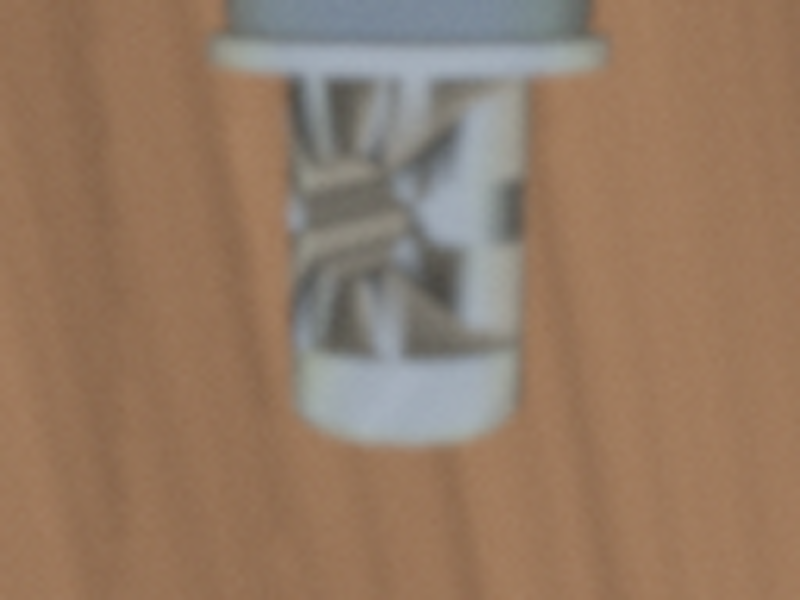

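>>> servo_tool(
  commands=[0, -0.03, 0.03, -0.016, 0, 0, -1, 0, -0.03, 0.03, -0.016, 0, 0, -1, 0, 0, 0, -0.016, 0, 0, -1, 0, 0, 0, -0.016, 0, 0, -1, 0, 0, 0, -0.016, 0, 0, -1, 0, 0, 0, 0, 0, 0, -1, 0, 0, 0, 0, 0, 0, -1],
)

```text
t: 6.72
tcp_pos: [0.5131, -0.0215, 0.1692]
tool_rot: [0.75, 0.62, 0.149, 0.176]
force: [0.1, -0.3, 0.2]
finger_gap: -0.003
gripper_force: 0.0
```

```bash
python3 - <<'E'
from h import *
w=manip.snapshot('wrist');save('w3',w)
import pickle;pickle.dump(w,open('w3.pkl','wb'))
c=proj(w,[[.5511,.024,.124],[.5462,-.0015,.11]]);s=manip.sense();print(c,s['tcp_pos'],s['tool_rot'])
x,y=np.round(c.mean(0)).astype(int)
x0=int(np.clip(x-64,0,384));y0=int(np.clip(y-48,0,288));print(x0,y0)
cv2.imwrite('pics/w3c.png',cv2.resize(w['img'][y0:y0+96,x0:x0+128],(800,600),interpolation=cv2.INTER_CUBIC)[:,:,::-1])
T=np.array(w['world_to_cam']);print(-T[:3,:3].T@T[:3,3])
# projected surface points for roll angles
cx=np.array([.982,-.19,0]);ax=np.array([.19,.982,0]);C=np.array([.5511,.024,.11])
for ph in np.arange(-1.2,.9,.2):
    print(round(ph,1),np.round((proj(w,[C+.014*(np.sin(ph)*cx+np.cos(ph)*np.array([0,0,1]))])[0]-[x0,y0])*6.25))
E
```

```text
[[268.34301949 129.9216678 ]
 [258.36908835 165.2100153 ]] [ 0.51532422 -0.0223105   0.17023269] [0.74960738 0.61953338 0.1501964  0.178068  ]
199 100
[0.46476766 0.0707197  0.29766715]
-1.2 [277. 184.]
-1.0 [299. 186.]
-0.8 [324. 188.]
-0.6 [351. 189.]
-0.4 [379. 189.]
-0.2 [407. 189.]
-0.0 [433. 187.]
0.2 [457. 185.]
0.4 [476. 182.]
0.6 [490. 179.]
0.8 [499. 175.]
```

View pics/w3c.png

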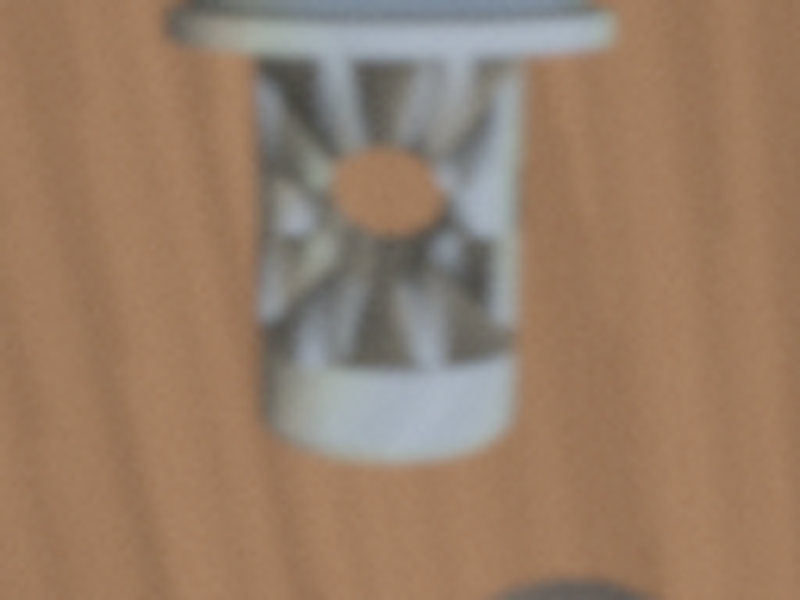

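>>> servo_tool(
  commands=[0, 0, -0.07, 0.016, 0, 0, -1, -0.03, 0, -0.04, 0.016, 0, 0, -1, -0.03, 0, 0, 0.016, 0, 0, -1, -0.03, 0, 0, 0.016, 0, 0, -1, -0.03, 0, 0, 0.016, 0, 0, -1, -0.07, 0.03, 0, 0, 0, 0, -1, -0.07, 0.03, 0, 0, 0, 0, -1, -0.07, 0.03, 0, 0, 0, 0, -1, -0.07, 0.03, 0, 0, 0, 0, 1, -0.07, 0.03, 0, 0, 0, 0, 1, -0.07, 0.03, 0, 0, 0, 0, 1, -0.07, 0.03, 0, 0, 0, 0, 1],
)

```text
t: 7.77
tcp_pos: [0.5476, -0.3376, 0.207]
tool_rot: [0.769, 0.639, 0.007, 0.001]
force: [1.6, 0.7, 0.1]
finger_gap: 0.565
gripper_force: 0.0
```

>>> servo_tool(
  commands=[-0.07, 0.03, 0, 0, 0, 0, 1, -0.02, 0, 0, 0, 0, 0, 1, 0, 0, 0, 0, 0, 0, 1, 0, 0, 0, 0, 0, 0, 1],
)

```text
t: 8.1
tcp_pos: [0.5531, -0.3814, 0.2057]
tool_rot: [0.769, 0.639, 0.008, -0.001]
force: [0.6, 1.3, -0.4]
finger_gap: 1.0
gripper_force: 0.0
```

```bash
python3 - <<'E'
from h import *
w=manip.snapshot('wrist');save('w4',w)
import pickle;pickle.dump(w,open('w4.pkl','wb'))
c=proj(w,[[.5525,-.3325,.12],[.5525,-.3325,.066]]);s=manip.sense();print(c,s['tcp_pos'],s['tool_rot'])
x,y=np.round(c.mean(0)).astype(int)
x0=int(np.clip(x-80,0,352));y0=int(np.clip(y-60,0,264));print(x0,y0)
cv2.imwrite('pics/w4c.png',cv2.resize(w['img'][y0:y0+120,x0:x0+160],(800,600),interpolation=cv2.INTER_CUBIC)[:,:,::-1])
E
```

```text
[[246.08300966 129.32770583]
 [247.990849   120.679543  ]] [ 0.55309087 -0.38005314  0.20575743] [ 0.76890909  0.63930926  0.00785879 -0.00084628]
167 65
```

View pics/w4c.png

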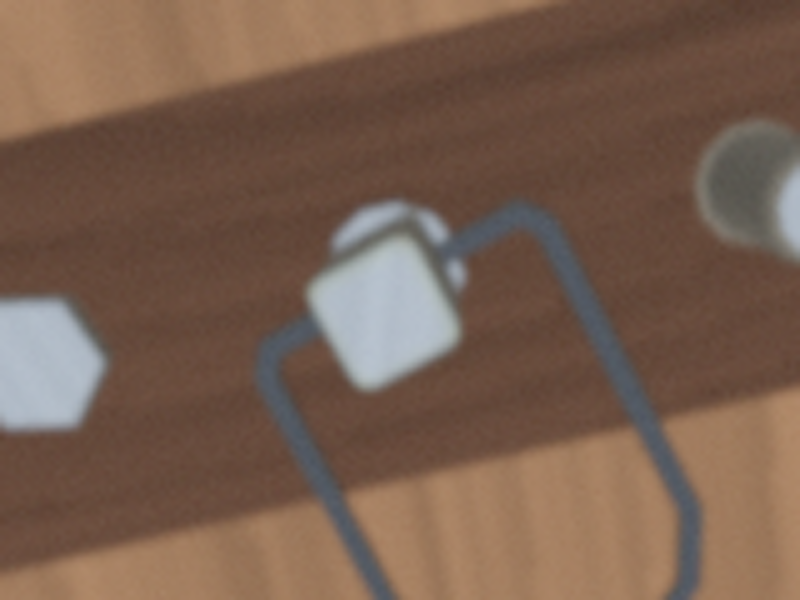

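```bash
cat >> h.py <<'E'
from scipy.spatial.transform import Rotation as Ro
def plan(target,Rt=None):
    s=manip.sense();R=Ro.from_quat(s['tool_rot'])
    print('tcp',s['tcp_pos'].round(4),'F',s['force'].round(1),'gap',round(s['finger_gap'],3))
    if Rt is not None:
        print('rot share',((R.inv()*Rt).as_rotvec()/(2*np.pi)).round(4)); R=Rt
    print('shift share after turn',(R.inv().apply(np.array(target)-s['tcp_pos'])/.5).round(4))
def Rdown(yaw): return Ro.from_matrix(np.array([[np.cos(yaw),np.sin(yaw),0],[np.sin(yaw),-np.cos(yaw),0],[0,0,-1]]))
E
python3 - <<'E'
from h import *
import pickle;w=pickle.load(open('w4.pkl','rb'))
P=atz(w,[(243.8,127.4)],.12)[0];print('pin',P)
Q=atz(w,np.array([(308,295),(370,390),(410,235),(460,330)])/5+[167,65],.12)
for a,b in((0,1),(2,3)):
    d=Q[b]-Q[a];print(np.arctan2(d[1],d[0]),np.linalg.norm(d))
for a,b in((0,2),(1,3)):
    d=Q[b]-Q[a];print(np.arctan2(d[1],d[0])-np.pi/2,np.linalg.norm(d))
o,d=ray(w,np.array([(265,365),(525,215)])/5+[167,65]);A=o+d*((.078-o[2])/d[:,2])[:,None];v=A[1]-A[0];print('pivot',np.arctan2(v[1],v[0])-np.pi/2,A.mean(0))
print('flange',atz(w,[np.array((398,268))/5+[167,65]],.069))
plan([P[0],P[1],.2],Rdown(1.88))
E
```

```text
pin [ 0.55115102 -0.33083881  0.12      ]
-1.193952990887465 0.016286156807815786
-1.26928752187913 0.015232443526608038
-1.2362096276568848 0.01700476786598216
-1.1700628701686324 0.015847666416291192
pivot -1.2409587980369021 [ 0.55068878 -0.33293421  0.078     ]
flange [[ 0.55179465 -0.33019504  0.069     ]]
tcp [ 0.5531 -0.3801  0.2058] F [-0.1  1.6 -1.1] gap 1.0
rot share [ 0.0019 -0.0017 -0.0784]
shift share after turn [0.0949 0.0263 0.0115]
```

>>> servo_tool(
  commands=[0, 0, 0, 0.0003, -0.0003, -0.0138, 0, 0, 0, 0, 0.0003, -0.0003, -0.0138, 0, 0, 0, 0, 0.0003, -0.0003, -0.0138, 0, 0, 0, 0, 0.0003, -0.0003, -0.0138, 0, 0, 0, 0, 0.0003, -0.0003, -0.0138, 0, 0, 0, 0, 0.0003, -0.0003, -0.0138, 0, 0.0465, 0.014, 0, 0, 0, 0, 0, 0.0465, 0.014, 0, 0, 0, 0, 0, 0, 0, 0.04, 0, 0, 0, 0, 0, 0, 0.04, 0, 0, 0, 0, 0, 0, 0, 0, 0, 0, 0, 0, 0, 0, 0, 0, 0, 0],
)

```text
t: 9.15
tcp_pos: [0.5508, -0.3302, 0.1655]
tool_rot: [0.578, 0.816, 0.0, -0.0]
force: [0.5, -0.2, 0.8]
finger_gap: 0.498
gripper_force: 0.0
```

```bash
python3 - <<'E'
from h import *
plan([.551,-.3315,.087],Rdown(1.907))
E
```

```text
tcp [ 0.5508 -0.3302  0.1655] F [ 0.5 -0.2  0.8] gap 0.498
rot share [ 0.     -0.0001  0.0005]
shift share after turn [-0.0027 -0.0004  0.157 ]
```

>>> servo_tool(
  commands=[-0.002, 0, 0.055, 0, 0, 0, 0, 0, 0, 0.055, 0, 0, 0, 0, 0, 0, 0.03, 0, 0, 0, 0, 0, 0, 0.015, 0, 0, 0, 0, 0, 0, 0, 0, 0, 0, 0],
)

```text
t: 9.57
tcp_pos: [0.5516, -0.333, 0.0878]
tool_rot: [0.578, 0.816, 0.0, 0.001]
force: [-0.2, 0.3, 0.4]
finger_gap: 0.498
gripper_force: 0.0
```

>>> servo_tool(
  commands=[0, 0, 0, 0, 0, 0, -1, 0, 0, 0, 0, 0, 0, -1, 0, 0, 0, 0, 0, 0, -1, 0, 0, 0, 0, 0, 0, -1, 0, 0, 0, 0, 0, 0, -1, 0, 0, 0, 0, 0, 0, -1, 0, 0, 0, 0, 0, 0, -1, 0, 0, 0, 0, 0, 0, -1],
  force=80,
)

```text
t: 10.23
tcp_pos: [0.553, -0.3346, 0.0905]
tool_rot: [0.578, 0.816, -0.0, 0.004]
force: [0.0, -0.1, 6.3]
finger_gap: 0.198
gripper_force: 78.5
```

>>> servo_tool(
  commands=[0, 0, -0.02, 0, 0, 0, -1, 0, 0, -0.04, 0, 0, 0, -1, 0, 0, -0.06, 0, 0, 0, -1, 0, 0, -0.06, 0, 0, 0, -1, 0, 0, -0.06, 0, 0, 0, -1, 0, 0, -0.06, 0, 0, 0, -1, 0, 0, 0, 0, 0, 0, -1, 0, 0, 0, 0, 0, 0, -1],
)

```text
t: 10.9
tcp_pos: [0.5521, -0.3338, 0.2407]
tool_rot: [0.578, 0.816, -0.0, 0.004]
force: [0.1, -0.6, -2.7]
finger_gap: 0.196
gripper_force: 78.7
```

```bash
python3 - <<'E'
from h import *
import pickle
w=manip.snapshot('wrist');a=manip.snapshot('scene');pickle.dump((w,a),open('w5.pkl','wb'));save('w5',w);save('s5',a)
s=manip.sense();print(s)
R=Ro.from_quat(s['tool_rot']);t=s['tcp_pos']
for n,q in(('tip',[0,0,.0265+.052]),('fl',[0,0,.0265]),('pivot',[0,0,.0125]),('loopend',[-.073,0,.0])):
    p=t+R.apply(q);print(n,proj(w,[p]).round(1),proj(a,[p]).round(1))
pc=proj(a,[t+R.apply([0,0,.05])])[0].astype(int);x0=int(np.clip(pc[0]-50,0,412));y0=int(np.clip(pc[1]-56,0,272))
A=cv2.resize(a['img'][y0:y0+112,x0:x0+75],(400,600),interpolation=cv2.INTER_CUBIC)
B=cv2.resize(w['img'][150:384,178:334],(400,600),interpolation=cv2.INTER_CUBIC);print(x0,y0)
cv2.imwrite('pics/m5.png',np.hstack([A,B])[:,:,::-1])
E
```

```text
{'t': 11.0, 'q': array([-7.17157771e-01,  5.46299557e-01,  1.37867377e+00,  6.48103063e-04,
        1.21675378e+00, -1.05457976e+00]), 'qd': array([-9.64202130e-04,  2.32886410e-02,  1.65495375e-02, -3.42151644e-04,
        1.11124026e-03,  2.22461247e-05]), 'tau': array([ 1.49318454e-02, -4.84654427e+01, -1.98883420e+01,  2.08457190e-03,
       -6.35384861e-02,  7.84968438e-05]), 'tcp_pos': array([ 0.55034554, -0.33241251,  0.23705144]), 'tool_rot': array([ 5.78427372e-01,  8.15733828e-01,  3.09156060e-04, -3.64009986e-05]), 'force': array([-0.62072938,  0.70480294, -1.36187489]), 'ft_torque': array([ 0.03950981, -0.01312446,  0.0379987 ]), 'gripper_force': 78.6631965637207, 'finger_gap': 0.19413256214455724}
tip [[258.  189.5]] [[249.3 223.8]]
fl [[257.9 219. ]] [[248.6 202.8]]
pivot [[257.9 229.8]] [[248.4 196.8]]
loopend [[258.  350.3]] [[234.6 224.2]]
198 156
```

View pics/m5.png

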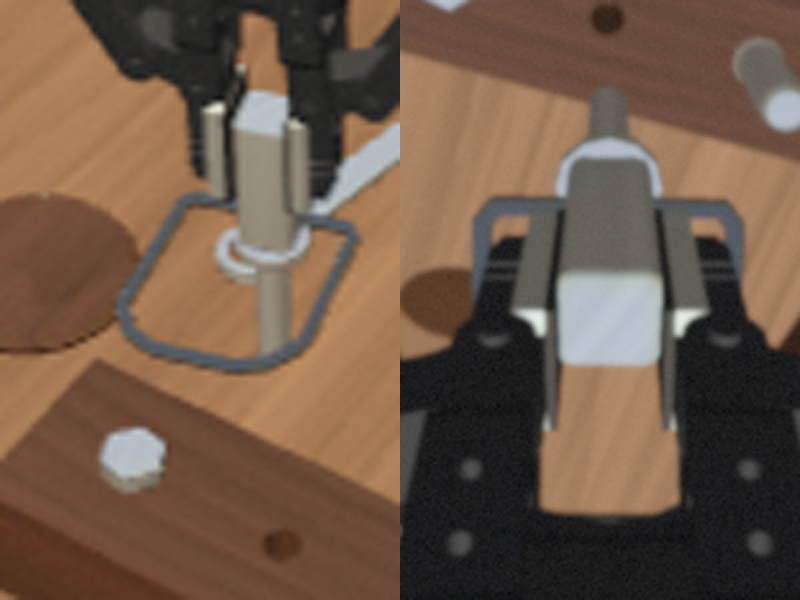

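>>> servo_tool(
  commands=[0, 0, 0, 0, 0, 0.014, -1, 0, 0, 0, 0, 0, 0.014, -1, 0, 0, 0, 0, 0, 0.014, -1, 0, 0, 0, 0, 0, 0.014, -1, 0, 0, 0, 0, 0, 0.014, -1, 0, 0, 0, 0, 0, 0.014, -1, 0.05, 0, 0, -0.015, 0, 0, -1, 0.05, 0, 0, -0.015, 0, 0, -1, 0.06, 0, 0, -0.015, 0, 0, -1, 0.06, 0, 0, -0.015, 0, 0, -1, 0.06, 0, 0, -0.015, 0, 0, -1, 0, 0, 0, 0, 0, 0, -1],
)

```text
t: 12.0
tcp_pos: [0.5696, -0.186, 0.2313]
tool_rot: [0.75, 0.621, 0.148, 0.172]
force: [-1.7, 0.8, -3.5]
finger_gap: 0.195
gripper_force: 78.9
```

```bash
cat >> h.py <<'E'
PHI=-.47; CROSS=np.array([.5516,.0237,.11]); CX=np.array([.982,-.19,0])
def tgt(ext,phi=PHI):
    pz=np.sin(phi)*CX+np.cos(phi)*np.array([0,0,1]); return CROSS+(.0405+ext)*pz
def Rt(phi=PHI): return Rdown(1.38)*Ro.from_rotvec([phi,0,0])
E
python3 - <<'E'
from h import *
print(tgt(.067));plan(tgt(.067),Rt())
E
```

```text
[0.50379106 0.0329502  0.20584359]
tcp [ 0.5696 -0.186   0.2313] F [-1.7  0.8 -3.5] gap 0.195
rot share [-0.002  -0.0016  0.    ]
shift share after turn [ 0.4049 -0.2122 -0.0507]
```

>>> servo_tool(
  commands=[0.058, -0.03, -0.01, -0.001, -0.0008, 0, -1, 0.058, -0.03, -0.01, -0.001, -0.0008, 0, -1, 0.058, -0.03, -0.01, 0, 0, 0, -1, 0.058, -0.03, -0.01, 0, 0, 0, -1, 0.058, -0.03, -0.01, 0, 0, 0, -1, 0.058, -0.03, 0, 0, 0, 0, -1, 0.056, -0.032, 0, 0, 0, 0, -1, 0, 0, 0, 0, 0, 0, -1, 0, 0, 0, 0, 0, 0, -1],
)

```text
t: 12.75
tcp_pos: [0.5111, 0.0232, 0.2072]
tool_rot: [0.748, 0.619, 0.147, 0.187]
force: [0.5, 0.6, -1.5]
finger_gap: 0.199
gripper_force: 78.9
```

```bash
python3 - <<'E'
from h import *
w=manip.snapshot('wrist');save('w6',w)
plan(tgt(.067),Rt())
s=manip.sense();R=Ro.from_quat(s['tool_rot'])
m=CROSS+.014*(np.sin(PHI)*CX+np.cos(PHI)*np.array([0,0,1]))
print(proj(w,[m,CROSS,s['tcp_pos']+R.apply([0,0,.0785])]))
r=cv2.resize(w['img'][60:240,140:380],(800,600),interpolation=cv2.INTER_CUBIC)
cv2.imwrite('pics/w6c.png',r[:,:,::-1])
E
```

```text
tcp [0.5127 0.022  0.2081] F [ 0.  -0.2 -2.4] gap 0.197
rot share [0.002  0.0017 0.0004]
shift share after turn [ 0.0182 -0.0215 -0.0057]
[[247.55415454 177.4403386 ]
 [247.99964538 172.17323062]
 [262.87002653 195.02557614]]
```

View pics/w6c.png

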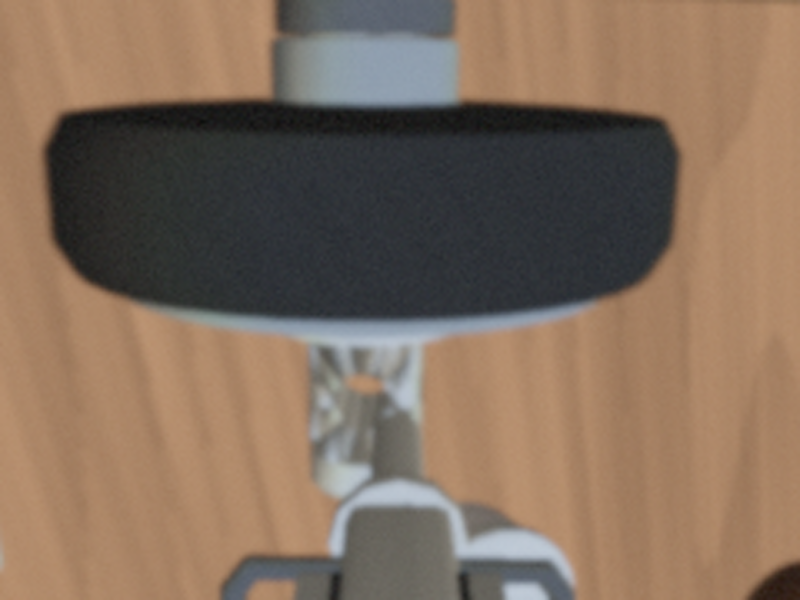

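>>> servo_tool(
  commands=[0.0175, -0.0155, -0.005, 0.0016, 0.0015, 0, -1, 0, 0, 0, 0, 0, 0, -1, 0, 0, 0, 0, 0, 0, -1],
)

```text
t: 13.05
tcp_pos: [0.5075, 0.0307, 0.208]
tool_rot: [0.75, 0.618, 0.149, 0.182]
force: [-0.1, 0.9, -2.8]
finger_gap: 0.195
gripper_force: 79.0
```

```bash
python3 - <<'E'
from h import *
w=manip.snapshot('wrist');save('w7',w)
plan(tgt(.067),Rt())
s=manip.sense();R=Ro.from_quat(s['tool_rot'])
m=CROSS+.014*(np.sin(PHI)*CX+np.cos(PHI)*np.array([0,0,1]))
print(w['mtx'],proj(w,[m,CROSS,s['tcp_pos']+R.apply([0,0,.0785])]))
r=cv2.resize(w['img'][140:230,200:320],(800,600),interpolation=cv2.INTER_CUBIC)
cv2.imwrite('pics/w7c.png',r[:,:,::-1])
E
```

```text
tcp [0.5078 0.0306 0.2082] F [-0.2 -0.4 -2.4] gap 0.198
rot share [ 0.0011  0.0004 -0.0001]
shift share after turn [ 0.0031 -0.01    0.0003]
[[315.80011302   0.         259.35301038]
 [  0.         315.80011302 183.9321564 ]
 [  0.           0.           1.        ]] [[253.3873684  185.19782223]
 [253.59458248 179.77192722]
 [260.5160536  193.87832175]]
```

View pics/w7c.png

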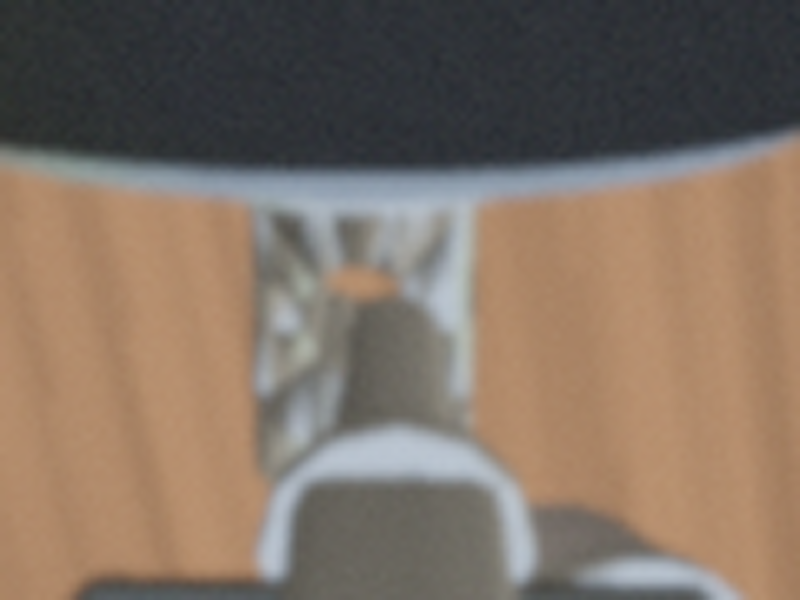

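>>> servo_tool(
  commands=[0.003, -0.0092, 0, 0, 0.0004, 0, -1, 0, 0, 0.02, 0, 0, 0, -1, 0, 0, 0, 0, 0, 0, -1],
)

```text
t: 13.35
tcp_pos: [0.5083, 0.0323, 0.1959]
tool_rot: [0.75, 0.619, 0.15, 0.181]
force: [0.6, -0.5, -2.2]
finger_gap: 0.192
gripper_force: 79.0
```

>>> servo_tool(
  commands=[0, 0, 0.008, 0, 0, 0, -1],
)

```text
t: 13.43
tcp_pos: [0.5103, 0.0321, 0.1933]
tool_rot: [0.749, 0.619, 0.15, 0.182]
force: [0.1, 0.1, -0.9]
finger_gap: 0.19
gripper_force: 79.0
```

>>> servo_tool(
  commands=[0, 0, 0.006, 0, 0, 0, -1],
)

```text
t: 13.52
tcp_pos: [0.5114, 0.0321, 0.1913]
tool_rot: [0.749, 0.619, 0.151, 0.182]
force: [-24.7, 2.4, 42.8]
finger_gap: 0.194
gripper_force: 85.9
```

```bash
python3 - <<'E'
from h import *
plan(tgt(.052),Rt(-.475))
E
```

```text
tcp [0.5114 0.0321 0.1913] F [-24.7   2.4  42.8] gap 0.194
rot share [ 0.0004 -0.0001  0.0001]
shift share after turn [-0.0011 -0.0004 -0.0028]
```

>>> servo_tool(
  commands=[0, 0, -0.012, 0, 0, 0, -1, 0, 0, 0, 0, 0, 0, -1, 0, 0, 0, 0, 0, 0, -1],
)

```text
t: 13.77
tcp_pos: [0.5091, 0.0326, 0.1964]
tool_rot: [0.749, 0.619, 0.151, 0.182]
force: [0.3, -0.6, -2.8]
finger_gap: 0.194
gripper_force: 79.1
```

```bash
python3 - <<'E'
from h import *
import pickle
ws={'w3':pickle.load(open('w3.pkl','rb'))}
w=manip.snapshot('wrist');save('w8',w);pickle.dump(w,open('w8.pkl','wb'));ws['w8']=w
plan(tgt(.058),Rt(-.475))
P=lambda u,v:CROSS+u*CX+v*np.array([.19,.982,0])
def pz(f):return np.sin(f)*CX+np.cos(f)*np.array([0,0,1])
th=np.linspace(0,2*np.pi,60)
ax=np.array([.19,.982,0])
for n,w in ws.items():
    print(n,'axis ctr',proj(w,[CROSS]).round(1),'mouths',proj(w,[CROSS+.0125*pz(-.475),CROSS-.0125*pz(-.475)]).round(1).tolist())
    # predicted see-through lens
    m=[]
    for sg in(1,-1):
        c=CROSS+sg*.0125*pz(-.475); e=np.cross(ax,pz(-.475))
        pts=np.array([c+.0065*(np.cos(t)*ax+np.sin(t)*e) for t in th])
        im=np.zeros((384*8,512*8),np.uint8);cv2.fillPoly(im,[np.round(proj(w,pts)*8).astype(int)],1);m.append(im)
    L=m[0]&m[1];ys,xs=np.nonzero(L)
    if len(xs):print(' pred lens',xs.mean()/8,ys.mean()/8,xs.min()/8,xs.max()/8,ys.min()/8,ys.max()/8,len(xs)/64)
    # observed: wood colour blob within bar
    hsv=cv2.cvtColor(w['img'],cv2.COLOR_RGB2HSV);c=proj(w,[CROSS])[0].astype(int)
    sub=hsv[c[1]-14:c[1]+14,c[0]-16:c[0]+16];mk=((sub[...,1]>80)&(sub[...,2]>90)&(sub[...,0]<25)).astype(np.uint8)
    k,l,st,ce=cv2.connectedComponentsWithStats(mk)
    for i in range(1,k):
        if st[i,4]>5:print(' obs',ce[i]+c-[16,14],st[i])
    print('\n'.join(''.join('#' if v else '.' for v in r) for r in mk) if n=='w8' else '')
E
```

```text
tcp [0.5091 0.0326 0.1963] F [-0.7  1.  -2.1] gap 0.195
rot share [ 0.0003 -0.0001  0.0001]
shift share after turn [-0.0013 -0.0007 -0.0038]
w3 axis ctr [[259.  127.3]] mouths [[258.8, 130.2], [259.2, 124.8]]
 pred lens 259.06018660140717 126.744761394922 249.875 268.375 119.625 134.125 204.3125
 obs [260.54069767 130.38953488] [ 10  11  16  14 172]

w8 axis ctr [[258.4 186.8]] mouths [[258.3, 192.1], [258.4, 182.0]]
 pred lens 258.3578970331588 186.63621291448516 252.375 264.375 184.125 189.25 44.765625
................................
................................
................................
................................
................................
................................
................................
................................
................................
................................
................................
................................
................................
................................
................................
................................
................................
................................
................................
................................
................................
................................
................................
................................
................................
................................
................................
................................
```

>>> servo_tool(
  commands=[-0.0055, 0.0005, 0, 0, 0, 0, -1, 0, 0, 0.004, 0, 0, 0, -1, 0, 0, 0.003, 0, 0, 0, -1],
)

```text
t: 14.07
tcp_pos: [0.5103, 0.0293, 0.193]
tool_rot: [0.749, 0.619, 0.151, 0.182]
force: [-0.1, 0.1, -2.0]
finger_gap: 0.198
gripper_force: 79.1
```

>>> servo_tool(
  commands=[0, 0, 0.002, 0, 0, 0, -1],
)

```text
t: 14.15
tcp_pos: [0.5107, 0.0293, 0.1921]
tool_rot: [0.749, 0.619, 0.15, 0.182]
force: [-0.8, -0.4, 0.3]
finger_gap: 0.191
gripper_force: 79.2
```

>>> servo_tool(
  commands=[0, 0, 0.001, 0, 0, 0, -1],
)

```text
t: 14.23
tcp_pos: [0.5108, 0.0294, 0.1918]
tool_rot: [0.749, 0.619, 0.15, 0.182]
force: [-2.3, 0.8, 2.6]
finger_gap: 0.198
gripper_force: 79.7
```

>>> servo_tool(
  commands=[0, 0, 0.001, 0, 0, 0, -1],
)

```text
t: 14.32
tcp_pos: [0.5109, 0.0294, 0.1916]
tool_rot: [0.749, 0.619, 0.151, 0.182]
force: [-4.6, -0.2, 5.5]
finger_gap: 0.197
gripper_force: 80.1
```

>>> servo_tool(
  commands=[0, 0, 0.0005, 0, 0, 0, -1],
)

```text
t: 14.4
tcp_pos: [0.511, 0.0294, 0.1915]
tool_rot: [0.749, 0.619, 0.151, 0.182]
force: [-5.1, -0.2, 5.6]
finger_gap: 0.197
gripper_force: 80.2
```

>>> servo_tool(
  commands=[-0.002, 0, 0, 0, 0, 0, -1],
)

```text
t: 14.48
tcp_pos: [0.5108, 0.0287, 0.1916]
tool_rot: [0.749, 0.619, 0.151, 0.182]
force: [-2.2, 2.7, 3.9]
finger_gap: 0.191
gripper_force: 80.0
```

>>> servo_tool(
  commands=[-0.002, 0, 0, 0, 0, 0, -1],
)

```text
t: 14.57
tcp_pos: [0.5107, 0.0277, 0.1915]
tool_rot: [0.749, 0.619, 0.151, 0.182]
force: [0.6, -0.7, -1.9]
finger_gap: 0.192
gripper_force: 78.9
```

```bash
python3 - <<'E'
from h import *
s=manip.sense();R=Ro.from_quat(s['tool_rot']);print(R.inv().apply(s['force']),R.inv().apply(s['ft_torque']));plan(tgt(.05),Rt(-.475))
E
```

```text
[-0.59462227 -0.24882394  2.03195814] [0.3921511  0.05065519 0.04500491]
tcp [0.5107 0.0277 0.1915] F [ 0.6 -0.7 -1.9] gap 0.192
rot share [ 0.0003 -0.0002  0.0001]
shift share after turn [ 0.0076 -0.0009  0.0013]
```

>>> servo_tool(
  commands=[0, 0, 0.002, 0, 0, 0, -1],
)

```text
t: 14.65
tcp_pos: [0.5113, 0.0273, 0.1904]
tool_rot: [0.749, 0.619, 0.151, 0.182]
force: [-0.0, -0.2, -1.9]
finger_gap: 0.2
gripper_force: 78.9
```

>>> servo_tool(
  commands=[0, 0, 0.002, 0, 0, 0, -1],
)

```text
t: 14.73
tcp_pos: [0.5118, 0.0271, 0.1893]
tool_rot: [0.749, 0.619, 0.15, 0.182]
force: [-0.1, -0.7, 0.7]
finger_gap: 0.197
gripper_force: 79.2
```

>>> servo_tool(
  commands=[0, 0, 0.001, 0, 0, 0, -1],
)

```text
t: 14.82
tcp_pos: [0.512, 0.027, 0.1888]
tool_rot: [0.749, 0.619, 0.15, 0.182]
force: [-0.4, -1.0, -1.4]
finger_gap: 0.197
gripper_force: 79.2
```

Entering the hole. Continue in small steps.

>>> servo_tool(
  commands=[0, 0, 0.002, 0, 0, 0, -1, 0, 0, 0.002, 0, 0, 0, -1],
)

```text
t: 14.98
tcp_pos: [0.5128, 0.0268, 0.187]
tool_rot: [0.749, 0.619, 0.15, 0.182]
force: [-0.6, -1.3, -1.3]
finger_gap: 0.197
gripper_force: 79.2
```

>>> servo_tool(
  commands=[0, 0, 0.002, 0, 0, 0, -1],
)

```text
t: 15.07
tcp_pos: [0.5132, 0.0267, 0.1861]
tool_rot: [0.749, 0.619, 0.15, 0.182]
force: [-1.7, -2.1, 0.2]
finger_gap: 0.199
gripper_force: 79.1
```

>>> servo_tool(
  commands=[0, 0, 0.002, 0, 0, 0, -1],
)

```text
t: 15.15
tcp_pos: [0.5136, 0.0267, 0.1853]
tool_rot: [0.749, 0.619, 0.15, 0.182]
force: [-1.7, -2.4, -1.4]
finger_gap: 0.198
gripper_force: 79.1
```

>>> servo_tool(
  commands=[-0.001, 0, 0.004, 0, 0, 0, -1, 0, 0, 0.004, 0, 0, 0, -1],
)

```text
t: 15.32
tcp_pos: [0.5155, 0.026, 0.1818]
tool_rot: [0.749, 0.619, 0.151, 0.182]
force: [-1.5, -1.5, -0.8]
finger_gap: 0.196
gripper_force: 79.3
```

>>> servo_tool(
  commands=[0, 0, 0.004, 0, 0, 0, -1, 0, 0, 0.004, 0, 0, 0, -1],
)

```text
t: 15.48
tcp_pos: [0.5173, 0.0257, 0.1782]
tool_rot: [0.749, 0.619, 0.151, 0.182]
force: [-0.3, -0.8, -0.8]
finger_gap: 0.2
gripper_force: 79.2
```

>>> servo_tool(
  commands=[0, 0, 0.004, 0, 0, 0, -1, 0, 0, 0.004, 0, 0, 0, -1],
)

```text
t: 15.65
tcp_pos: [0.5191, 0.0253, 0.1747]
tool_rot: [0.749, 0.619, 0.151, 0.182]
force: [-1.6, -1.8, -0.9]
finger_gap: 0.196
gripper_force: 79.2
```

```bash
python3 - <<'E'
from h import *
s=manip.sense();R=Ro.from_quat(s['tool_rot']);print(R.inv().apply(s['force']),R.inv().apply(s['ft_torque']));plan(tgt(.0),Rt(-.475))
E
```

```text
[-2.10249532 -1.49584824  0.29541667] [ 0.37263914 -0.45215959 -0.01812027]
tcp [0.5191 0.0253 0.1747] F [-1.6 -1.8 -0.9] gap 0.196
rot share [ 0.0003 -0.0001  0.0001]
shift share after turn [ 0.0091 -0.0015  0.0634]
```

>>> servo_tool(
  commands=[-0.001, -0.0005, 0.004, 0, 0, 0, -1, 0, 0, 0.004, 0, 0, 0, -1, 0, 0, 0.004, 0, 0, 0, -1],
)

```text
t: 15.9
tcp_pos: [0.5216, 0.0245, 0.1692]
tool_rot: [0.749, 0.619, 0.151, 0.182]
force: [-0.7, -0.8, -2.5]
finger_gap: 0.2
gripper_force: 79.3
```

>>> servo_tool(
  commands=[0, 0, 0.004, 0, 0, 0, -1, 0, 0, 0.004, 0, 0, 0, -1, 0, 0, 0.004, 0, 0, 0, -1],
)

```text
t: 16.15
tcp_pos: [0.5243, 0.0239, 0.164]
tool_rot: [0.749, 0.619, 0.151, 0.182]
force: [0.3, -1.1, -1.8]
finger_gap: 0.195
gripper_force: 79.3
```

>>> servo_tool(
  commands=[0, 0, 0.004, 0, 0, 0, -1, 0, 0, 0.004, 0, 0, 0, -1, 0, 0, 0.004, 0, 0, 0, -1],
)

```text
t: 16.4
tcp_pos: [0.5269, 0.0234, 0.1586]
tool_rot: [0.749, 0.619, 0.151, 0.182]
force: [-0.2, -1.0, -1.9]
finger_gap: 0.196
gripper_force: 79.3
```

```bash
python3 - <<'E'
from h import *
s=manip.sense();R=Ro.from_quat(s['tool_rot']);print(R.inv().apply(s['force']),R.inv().apply(s['ft_torque']));plan(tgt(.0),Rt(-.475))
E
```

```text
[-1.02287724 -0.90230701  1.62795965] [ 0.35775203  0.02123739 -0.01783356]
tcp [0.5269 0.0234 0.1586] F [-0.2 -1.  -1.9] gap 0.196
rot share [ 0.0003 -0.0001  0.0001]
shift share after turn [ 0.01   -0.001   0.0275]
```

>>> servo_tool(
  commands=[0, 0, 0.004, 0, 0, 0, -1, 0, 0, 0.004, 0, 0, 0, -1, 0, 0, 0.004, 0, 0, 0, -1, 0, 0, 0.004, 0, 0, 0, -1, 0, 0, 0.003, 0, 0, 0, -1],
)

```text
t: 16.82
tcp_pos: [0.5312, 0.0225, 0.1501]
tool_rot: [0.749, 0.619, 0.151, 0.182]
force: [0.3, -0.0, -1.8]
finger_gap: 0.193
gripper_force: 79.3
```

>>> servo_tool(
  commands=[0, 0, 0.002, 0, 0, 0, -1],
)

```text
t: 16.9
tcp_pos: [0.5316, 0.0224, 0.1492]
tool_rot: [0.749, 0.619, 0.15, 0.182]
force: [-0.2, 0.3, -1.5]
finger_gap: 0.198
gripper_force: 79.3
```

>>> servo_tool(
  commands=[0, 0, 0.002, 0, 0, 0, -1],
)

```text
t: 16.98
tcp_pos: [0.532, 0.0224, 0.1484]
tool_rot: [0.749, 0.619, 0.151, 0.182]
force: [-0.3, -0.2, -1.4]
finger_gap: 0.195
gripper_force: 79.3
```

>>> servo_tool(
  commands=[0, 0, 0.001, 0, 0, 0, -1],
)

```text
t: 17.07
tcp_pos: [0.5322, 0.0223, 0.148]
tool_rot: [0.749, 0.619, 0.151, 0.182]
force: [0.2, 0.2, -2.0]
finger_gap: 0.199
gripper_force: 79.3
```

>>> servo_tool(
  commands=[0, 0, 0.001, 0, 0, 0, -1],
)

```text
t: 17.15
tcp_pos: [0.5324, 0.0223, 0.1476]
tool_rot: [0.749, 0.619, 0.151, 0.182]
force: [0.5, 0.6, -1.8]
finger_gap: 0.193
gripper_force: 79.3
```

>>> servo_tool(
  commands=[0, 0, 0.001, 0, 0, 0, -1],
)

```text
t: 17.23
tcp_pos: [0.5327, 0.0222, 0.1472]
tool_rot: [0.749, 0.619, 0.151, 0.182]
force: [-0.7, 0.6, -1.4]
finger_gap: 0.2
gripper_force: 79.3
```

>>> servo_tool(
  commands=[0, 0, 0.001, 0, 0, 0, -1],
)

```text
t: 17.32
tcp_pos: [0.5329, 0.0222, 0.1468]
tool_rot: [0.749, 0.619, 0.151, 0.182]
force: [-0.4, 0.8, -2.6]
finger_gap: 0.199
gripper_force: 79.3
```

>>> servo_tool(
  commands=[0, 0, 0.001, 0, 0, 0, -1],
)

```text
t: 17.4
tcp_pos: [0.5331, 0.0221, 0.1463]
tool_rot: [0.749, 0.619, 0.151, 0.182]
force: [-0.7, 0.1, -2.2]
finger_gap: 0.196
gripper_force: 79.3
```

>>> servo_tool(
  commands=[0, 0, 0.001, 0, 0, 0, -1],
)

```text
t: 17.48
tcp_pos: [0.5333, 0.0221, 0.1459]
tool_rot: [0.749, 0.619, 0.151, 0.182]
force: [-1.8, 0.3, 1.9]
finger_gap: 0.191
gripper_force: 79.5
```

>>> servo_tool(
  commands=[0, 0, 0.001, 0, 0, 0, -1],
)

```text
t: 17.57
tcp_pos: [0.5334, 0.0221, 0.1458]
tool_rot: [0.749, 0.619, 0.151, 0.182]
force: [-5.7, 1.8, 8.2]
finger_gap: 0.194
gripper_force: 80.4
```

>>> servo_tool(
  commands=[0, 0, 0.0005, 0, 0, 0, -1, 0, 0, 0, 0, 0, 0, -1],
)

```text
t: 17.73
tcp_pos: [0.5334, 0.0222, 0.1458]
tool_rot: [0.749, 0.619, 0.151, 0.182]
force: [-3.2, 0.0, 5.4]
finger_gap: 0.193
gripper_force: 80.5
```

>>> servo_tool(
  commands=[0, 0, -0.0005, 0, 0, 0, -1, 0, 0, 0, 0, 0, 0, -1, 0, 0, 0, 0, 0, 0, -0.2, 0, 0, 0, 0, 0, 0, -0.2, 0, 0, 0, 0, 0, 0, -0.2, 0, 0, 0, 0, 0, 0, -0.2],
)

```text
t: 18.23
tcp_pos: [0.534, 0.022, 0.1454]
tool_rot: [0.749, 0.619, 0.151, 0.182]
force: [-0.4, 0.3, -0.3]
finger_gap: 0.407
gripper_force: 0.0
```

```bash
python3 - <<'E'
from h import *
plan(tgt(.0),Rt(-.475))
E
```

```text
tcp [0.534  0.022  0.1454] F [-0.4  0.3 -0.3] gap 0.407
rot share [ 0.0004 -0.0001  0.0001]
shift share after turn [ 0.0101 -0.0018 -0.0025]
```

>>> servo_tool(
  commands=[0, 0, -0.04, 0, 0, 0, -0.2, 0, 0, -0.06, 0, 0, 0, -0.2, -0.068, 0, 0, 0, 0, 0, -1, -0.068, 0, 0, 0, 0, 0, -1, 0, 0, 0, 0, 0, 0, -1, 0, 0, 0, 0, 0, 0, -1],
)

```text
t: 18.73
tcp_pos: [0.503, -0.0173, 0.1897]
tool_rot: [0.75, 0.618, 0.15, 0.181]
force: [-0.6, -0.9, -0.0]
finger_gap: -0.001
gripper_force: 0.0
```

```bash
python3 - <<'E'
from h import *
import pickle
plan(tgt(.05),Rt(-.475))
w=manip.snapshot('wrist');save('w9',w);pickle.dump(w,open('w9.pkl','wb'));a=manip.snapshot('scene');save('s9',a)
C=CROSS-.0025*np.array([.19,.982,0]);f=-.475
pz=np.sin(f)*CX+np.cos(f)*np.array([0,0,1]);px=-np.array([.19,.982,0])
print('pred loop end',proj(w,[C+pz*.0405+px*.073]),proj(a,[C+pz*.0405+px*.073]),'head',proj(w,[C+pz*.07]),proj(a,[C+pz*.07]))
for n,s in(('w',w),('a',a)):
  for q in('pin','loop'):
    print(n,q,[(np.round(d['box']).tolist(),round(d['conf'],2)) for d in manip.look_for(s,q)[:3]])
E
```

```text
tcp [ 0.503  -0.0173  0.1897] F [-0.6 -0.9 -0. ] gap -0.001
rot share [-0.0001 -0.0001 -0.0003]
shift share after turn [ 0.099  -0.001  -0.0028]
pred loop end [[258.5687354  244.60371251]] [[311.36039799 142.37754313]] head [[258.1091843  148.94935566]] [[327.81252287 117.55353697]]
w pin [([206.0, 111.0, 93.0, 133.0], 0.96)]
w loop [([208.0, 127.0, 90.0, 117.0], 0.64)]
a pin [([309.0, 118.0, 35.0, 44.0], 0.56)]
a loop [([306.0, 132.0, 32.0, 12.0], 0.65)]
```

>>> servo_tool(
  commands=[-0.024, 0, 0, 0, 0, 0, -1, -0.023, 0, 0, 0, 0, 0, -1, 0, 0, 0, 0, 0, 0, -1, 0, 0, 0.03, 0, 0, 0, -1, 0, 0, 0.03, 0, 0, 0, -1, 0, 0, 0.02, 0, 0, 0, -1, 0, 0, 0, 0, 0, 0, -1],
)

```text
t: 19.62
tcp_pos: [0.5166, -0.0423, 0.1523]
tool_rot: [0.75, 0.619, 0.15, 0.179]
force: [-0.8, -0.1, 0.7]
finger_gap: -0.006
gripper_force: 0.0
```

```bash
python3 - <<'E'
from h import *
plan(tgt(.0),Rt(-.475))
E
```

```text
tcp [ 0.5166 -0.0423  0.1523] F [-0.8 -0.1  0.7] gap -0.006
rot share [-0.0006 -0.0004  0.0001]
shift share after turn [0.1429 0.0006 0.0142]
```

>>> servo_tool(
  commands=[0, 0, 0.012, 0, 0, 0, -1, 0, 0, 0.012, 0, 0, 0, -1, 0, 0, 0.012, 0, 0, 0, -1, 0, 0, 0.012, 0, 0, 0, -1],
)

```text
t: 19.95
tcp_pos: [0.5274, -0.0445, 0.1329]
tool_rot: [0.749, 0.619, 0.15, 0.181]
force: [0.1, -0.9, 1.1]
finger_gap: -0.002
gripper_force: 0.5
```

>>> servo_tool(
  commands=[0, 0, 0.012, 0, 0, 0, -1, 0, 0, 0.012, 0, 0, 0, -1, 0, 0, 0.012, 0, 0, 0, -1],
)

```text
t: 20.2
tcp_pos: [0.5354, -0.0456, 0.1168]
tool_rot: [0.749, 0.62, 0.151, 0.181]
force: [-0.2, 0.7, 0.7]
finger_gap: 0.0
gripper_force: 0.2
```

>>> servo_tool(
  commands=[0, 0, 0.012, 0, 0, 0, -1, 0, 0, 0.012, 0, 0, 0, -1, 0, 0, 0.012, 0, 0, 0, -1, 0, 0, 0, 0, 0, 0, -1, 0, 0, 0, 0, 0, 0, -1],
)

```text
t: 20.62
tcp_pos: [0.5433, -0.0473, 0.1006]
tool_rot: [0.749, 0.619, 0.15, 0.18]
force: [-0.6, -0.5, -1.2]
finger_gap: 0.002
gripper_force: 0.0
```

```bash
cat > chk.py <<'E'
from h import *
import pickle
plan(tgt(.0),Rt(-.475))
w=manip.snapshot('wrist');a=manip.snapshot('scene');t=manip.snapshot('top')
for n,s in(('w',w),('a',a),('t',t)):
  save('c'+n,s)
  for q in('pin','loop'):
    print(n,q,[(np.round(d['box']).tolist(),round(d['conf'],2)) for d in manip.look_for(s,q)[:3]])
C=CROSS-.0025*np.array([.19,.982,0]);f=-.475
pz=np.sin(f)*CX+np.cos(f)*np.array([0,0,1]);px=-np.array([.19,.982,0])
for n,P in(('open end',C+pz*.0405+px*.073),('shut end',C+pz*(.028-.074)+px*.0),('flange',C+pz*.014),('head',C+pz*.07)):
    print(n,[proj(s,[P]).round(0).tolist() for s in(w,a,t)])
E
python3 chk.py
```

```text
tcp [ 0.5433 -0.0473  0.1006] F [-0.6 -0.5 -1.2] gap 0.002
rot share [-0.0002 -0.0004  0.0002]
shift share after turn [ 0.1427 -0.0005 -0.1026]
w pin [([168.0, 79.0, 173.0, 105.0], 0.69)]
w loop [([167.0, 97.0, 174.0, 31.0], 0.62)]
a pin [([326.0, 117.0, 24.0, 48.0], 0.61)]
a loop []
t pin [([80.0, 99.0, 45.0, 41.0], 0.35)]
t loop [([122.0, 121.0, 19.0, 19.0], 0.48)]
open end [[[259.0, 329.0]], [[311.0, 142.0]], [[163.0, 153.0]]]
shut end [[[259.0, 104.0]], [[340.0, 162.0]], [[139.0, 137.0]]]
flange [[[259.0, 116.0]], [[334.0, 140.0]], [[128.0, 143.0]]]
head [[[259.0, 147.0]], [[328.0, 118.0]], [[115.0, 149.0]]]
```

>>> servo_tool(
  commands=[-0.04, 0, 0, 0, 0, 0, -1, -0.04, 0, -0.04, 0, 0, 0, -1, 0, 0, -0.06, 0, 0, 0, -1, 0, 0, -0.06, 0, 0, 0, -1, 0, 0, -0.06, 0, 0, 0, -1, 0, 0, 0, 0, 0, 0, -1, 0, 0, 0, 0, 0, 0, -1],
)

```text
t: 21.65
tcp_pos: [0.5186, -0.0712, 0.1484]
tool_rot: [0.747, 0.62, 0.158, 0.181]
force: [0.6, 0.0, -1.2]
finger_gap: -0.004
gripper_force: 0.0
```

```bash
python3 chk.py; python3 - <<'E'
from h import *
w=manip.snapshot('wrist')
C=CROSS-.0025*np.array([.19,.982,0]);f=-.475
pz=np.sin(f)*CX+np.cos(f)*np.array([0,0,1]);px=-np.array([.19,.982,0]);py=np.cross(pz,px)
for q in('loop','pin'):
    for d in manip.silhouettes(w,q)[:1]:
        ys,xs=np.nonzero(d['pixels']);print(q,d['conf'],d['box'],len(xs))
# wire model at candidate angles below square
for ang in(-.17,.5,1.0,1.57):
    u=px*np.cos(ang)-pz*np.sin(ang);pts=[C+pz*.028+py*s*.027+u*l for s in(-1,1) for l in(0,.05)]+[C+pz*.028+u*.074]
    print(ang,proj(w,pts).round(0).tolist())
E
```

```text
tcp [ 0.5186 -0.0712  0.1484] F [ 0.6  0.  -1.2] gap -0.004
rot share [ 0.0016 -0.0021  0.0003]
shift share after turn [ 0.1989 -0.009   0.0005]
w pin [([182.0, 0.0, 126.0, 70.0], 0.62)]
w loop [([183.0, 32.0, 128.0, 26.0], 0.93)]
a pin [([320.0, 116.0, 31.0, 49.0], 0.91), ([275.0, 248.0, 12.0, 30.0], 0.56)]
a loop []
t pin [([113.0, 122.0, 28.0, 37.0], 0.66), ([244.0, 230.0, 49.0, 48.0], 0.37)]
t loop [([124.0, 123.0, 17.0, 33.0], 0.66)]
open end [[[250.0, 203.0]], [[311.0, 142.0]], [[163.0, 153.0]]]
shut end [[[252.0, 57.0]], [[340.0, 162.0]], [[139.0, 137.0]]]
flange [[[250.0, 47.0]], [[334.0, 140.0]], [[128.0, 143.0]]]
head [[[248.0, 29.0]], [[328.0, 118.0]], [[115.0, 149.0]]]
loop 0.96 [183.8, 31.0, 127.2, 27.7] 799
pin 0.63 [182.9, 0.0, 127.2, 71.3] 4965
-0.17 [[192.0, 44.0], [195.0, 155.0], [311.0, 44.0], [308.0, 155.0], [252.0, 204.0]]
0.5 [[192.0, 44.0], [205.0, 133.0], [311.0, 44.0], [300.0, 133.0], [253.0, 164.0]]
1.0 [[192.0, 44.0], [208.0, 101.0], [311.0, 44.0], [297.0, 101.0], [253.0, 119.0]]
1.57 [[192.0, 44.0], [208.0, 54.0], [311.0, 44.0], [297.0, 54.0], [253.0, 57.0]]
```

```bash
python3 -c "
from station import manip
print(manip.sign_off())"
```

```text
the job is handed in; nothing more can be done
None
```

The job is handed in, but no verdict came back: by force and camera readings the wheel is home, the pin is down through the leaning cross hole with its flange on the bar, the loop is shut below the axle's end, and the arm is clear.

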